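Click the stock dial round to its pointer

ROBOT

A 6-joint arm with a two-finger parallel gripper is mounted at the origin on the work surface. World frame = base frame: x ahead of the robot, y to its left, z up, the work surface at z = 0. Lengths are in m, angles in rad, forces in N, time in s.
With the tool pointing down it reaches from about 0.425 to 0.95 m from the base axis. Payload 3.5 kg.
Tool frame: the origin (TCP) lies at the very end of the fingers, on their centre line; the grasp point (between the pads) lies ctrl.grip_point_offset behind it (ctrl.grip_point_offset is the distance from the TCP to the grasp point, in m); z points along the fingers, y is the direction in which the jaws open and shut (so a half turn about z gives the same grasp; the last joint's range is limited). The gripper opens to 85 mm and grips with 20 to 120 N. Pads are 22 mm wide; open, the fingers measure 114 mm over their backs; the gripper's body (76 mm by 85 mm) begins 54 mm behind the grasp point. The pads swing forward as they close: fully open they stand 13 mm farther back than shut.
Start: joints at [-1.373, 0.286, 1.577, -0, 1.279, -0.15], TCP at [0.23, -0.635, 0.231] pointing down, gripper open.
Joint ranges: [-2.77, 2.77], [-0.9, 2.22], [0.21, 2.48], [-1.53, 4.67], [0.24, 2.81], [-2.84, 2.84]. Speed limits (rad/s): [2.79, 2.79, 3.14, 3.14, 3.14, 3.14].

INTERFACE

Orientations are given as a unit quaternion [x, y, z, w].
In Python, from plant import telemetry, imaging, ticket, finder, ctrl gives the robot as it stands. The module is installed in compiled form; this text tells all that it offers.
- The arm moves only by the shell command python3 -m crank 'ROWS' [FORCE]. ROWS is JSON, a list of rows, each a list of 7 numbers: the shift along the tool's x, y, z scaled (see below), then the turn, a rotation vector about the tool's x, y, z scaled (see below), then the opening, from 0 (shut) to 1 (fully open). A call has 1 to 12 rows; each row is the pose to reach, as a shift and turn from the pose commanded when the call began, along the tool's axes at that moment; what a row does not reach only later rows make up. The controller multiplies each number of a shift by 0.15 m and each number of a turn by 90 degrees. A row lasts 1/10 s, in which the tool goes at most 50 mm and 8.59 degrees, less where a joint would pass 70% of its speed; a pose out of reach is approached as far as the arm can. A call with a number of a shift or a turn outside -1 to 1 is refused whole. A call with a gripper value outside its range is refused whole. The fingers move at their own pace and stop on an object; FORCE is the grip in N (left out, the last holds). Time passes only in rows, so rows that repeat a pose let the fingers close. It gives the time, the measured TCP pose, the force and the opening at its end, in the units of the state.
- telemetry.get_state(): the state, without advancing time (a new reading comes with each control period).
- imaging.read_camera(name): name is "scene" or "top" or "wrist"; returns a dict with "pixels" (480x640x3 uint8, red, green, blue), "vfov" (degrees; the focal length in pixels is half the picture's height over the tangent of half this angle, whatever the lens; pixels are square), "cx", "cy" (the principal point, pixels), "rvec" (rotation vector, rad) and "tvec" (3), from world to camera coordinates, as OpenCV has them. Camera axes: x right, y down, z forward; pixel columns grow to the right and rows downward; lengths in m; the calibration is good to about 2 mm. A picture is of the moment at which its call begins. There is no depth.
- ticket.sign_off(): hands the job in, once; it reports no verdict.
Trained networks look in a picture, given as the dict that the camera call returned (one of the last four; its "shot" number tells which), for a name from the list of things; names that differ only in an ending like _2 or _b are one class to them, and where a whole thing is asked for, a point or a joint stands for the part that bears it (a point fixed in the world has none). Each returns a list of dicts, best first, with "confidence" (0 to 1); they miss things now and then, are a little off and sometimes report something else, mostly with a low value. They report only what shows in the picture. A call takes as long as a camera call. They do not tell look-alikes from the thing itself.
- finder.masks_of(label, picture): "pixels" (480x640 bool, what is visible of it) and "extent" ([left, top, right, bottom] in pixels, round what is visible of it).
- finder.pinpoint(label, picture): "location" ([row, column] in pixels: a listed point, or the origin of a listed thing).
The state is a dict: "time": time; "qpos": joint angles; "dq": joint speeds; "joint_efforts": joint torques, N m; "eef_pos": TCP position; "tcp_rot": TCP orientation; "contact_force": force on the tool from outside, world axes, zero at the start; "wrist_torque": the same for the moment, N m; "opening": opening from 0.0 (shut) to 1.0 (fully open).
Only numpy, scipy, OpenCV 4.12 (cv2) and the standard library are available. Lean on these libraries where they do the work, as an engineer would, in place of code of your own. Each camera call takes 0.05 s, during which the arm holds its last target.

TASK

A new carton has come in: set the stock dial on the bench. With a fingertip, gently flick the toothed edge of the wheel clockwise (seen from above), click by click, until the steel bar on top of the wheel stands at the fixed steel pointer on the stand, and leave it resting in that click; do not run a click past the pointer. The dial stays standing where it is, not lifted or shoved about, and the carton, the tape roll and the brass coupling are left alone.

Things in the scene. Friction and masses are not known exactly. Their poses are not given: they have to be found in the camera images.
- dial: The stock dial: loose weighted stand (about 1.8 kg), a grey plate 150 x 150 mm, 12 mm thick, carrying a flat wheel on an upright axis. Origin: centre of the plate's underside, straight below the wheel's axis; z up, x towards the pointer. Wheel and teeth occupy heights 28 to 58 mm above the bench; teeth overhang the plate with open air below.
- wheel_top (a point): Centre of the wheel's top face, 58 mm above the bench, on its axis. Grey plastic wheel: round hub of radius 48 mm, with 8 equal thumb teeth (9 mm wide, 45 degrees apart) sticking out to radius 68 mm. In a click the teeth stand at 0, 45, 90 ... degrees from the dial's x axis. Pushed more than half a step it snaps on to the next click; less, it falls back. Takes about 3 N at a tooth.
- wheel (a joint): Angle of the wheel in its stand, growing clockwise seen from above; one click is 0.785 rad. 3.142 (4 clicks): the bar stands at the pointer. 0: the bar is directly opposite the pointer. It starts resting at 0, 1 or 2 clicks (0 to 1.571); a stop at -0.42 prevents turning it further back.
- index_tip (a point): Outer end of the steel bar on the wheel, on its top face, 66 mm from the axis and 68 mm above the bench. The bar (50 mm long, 10 mm wide, 10 mm high) lies radially over one of the teeth, from 16 to 66 mm from the axis; it turns with the wheel.
- pointer_tip (a point): Top of the sharp inner edge of the fixed pointer, an upright steel wedge on a tongue of the plate, 18 mm wide, reaching from 74 mm (this edge) to 99 mm from the axis along the dial's +x, from the plate up to 60 mm above the bench.
- carton: Bystander: small closed cardboard carton, 85 x 60 x 50 mm high, origin at the centre of its underside.
- tape: Bystander: roll of pale tape lying flat, a ring of outer diameter 92 mm, 48 mm high, origin at the centre of its underside.
- coupling: Bystander: upright brass pipe coupling, diameter 42 mm, 45 mm high, origin at the centre of its underside.
Mind the look-alikes: they are no part of the job. What is meant by the dial is not pink, and is the smaller of those in its own colour.

How it is judged:
By the outcome, as a careful person would: the job done as asked, in the order asked, and still so for the second after the job is handed in, with the robot touching nothing.
It also fails if it takes over 45 s, if anything falls off the work surface, if the arm or the gripper's body presses on something with over 40 N, if the wrist force passes 120 N, or if a joint passes its speed limit or range.

## Working session

There is one attempt and no reset: what is moved stays moved. The work goes in short steps, Python scripts to look and compute and a shell command to move; the robot and the scene stay as the last step left them, time stands still between calls to the robot, and variables do not carry over. Pictures are saved under pics/ and viewed, and the job is handed in when it is done.

```bash
mkdir -p pics; cat > h.py <<'E'
import numpy as np, cv2
from plant import telemetry, imaging, ticket, finder, ctrl
def cam(n):
    p=imaging.read_camera(n); f=240/np.tan(np.radians(p['vfov'])/2)
    p['K']=np.array([[f,0,p['cx']],[0,f,p['cy']],[0,0,1]]);p['R']=cv2.Rodrigues(np.array(p['rvec'],float))[0];p['t']=np.array(p['tvec'],float);return p
def save(p,n,crop=None,s=1):
    im=p['pixels'][:,:,::-1]
    if crop: l,t,r,b=crop; im=im[t:b,l:r]
    if s!=1: im=cv2.resize(im,None,fx=s,fy=s,interpolation=cv2.INTER_CUBIC)
    cv2.imwrite('pics/'+n+'.png',im)
def onplane(p,row,col,z):
    d=p['R'].T@np.linalg.inv(p['K'])@np.array([col,row,1.]); c=-p['R'].T@p['t']; return c+d*(z-c[2])/d[2]
def proj(p,X):
    x=p['K']@(p['R']@np.array(X,float)+p['t']); return x[:2]/x[2]
E
python3 - <<'E'
from h import *
for n in ['scene','top','wrist']:
    p=cam(n); save(p,n+'0')
    print(n,p['vfov'],-p['R'].T@p['t'], p['K'][0,0],p['cx'],p['cy'])
    for l in ['dial','wheel_top','index_tip','pointer_tip','carton','tape','coupling']:
        print(l,[(np.round(d['location']).tolist(),round(d['confidence'],2)) for d in finder.pinpoint(l,p)][:5])
s=telemetry.get_state(); print(s, ctrl.grip_point_offset)
E
```

```text
scene 54.870517733950315 [1.1359341  0.0318211  0.53352627] 462.3103917224178 311.14296326244795 240.7014411518883
dial [([282.0, 313.0], 0.94), ([292.0, 94.0], 0.78), ([189.0, 223.0], 0.6)]
wheel_top [([159.0, 217.0], 0.89), ([269.0, 83.0], 0.76), ([253.0, 306.0], 0.71)]
index_tip [([134.0, 195.0], 0.96), ([225.0, 322.0], 0.87), ([260.0, 124.0], 0.82)]
pointer_tip [([262.0, 32.0], 0.94), ([178.0, 246.0], 0.78), ([284.0, 338.0], 0.74)]
carton [([262.0, 414.0], 0.6)]
tape [([371.0, 344.0], 0.66), ([280.0, 312.0], 0.54)]
coupling [([321.0, 203.0], 0.71)]
top 46.279979404646426 [ 0.38395714 -0.01392257  1.06734376] 561.585679997394 331.3104570028263 235.95661308642264
dial [([241.0, 320.0], 0.8), ([371.0, 428.0], 0.65)]
wheel_top [([234.0, 323.0], 0.88), ([373.0, 434.0], 0.74), ([205.0, 502.0], 0.58)]
index_tip [([409.0, 474.0], 0.9), ([267.0, 312.0], 0.75), ([203.0, 469.0], 0.65), ([155.0, 293.0], 0.37)]
pointer_tip [([202.0, 540.0], 0.88), ([197.0, 299.0], 0.79), ([330.0, 398.0], 0.55)]
carton [([268.0, 230.0], 0.81)]
tape [([154.0, 292.0], 0.63)]
coupling [([194.0, 397.0], 0.91)]
wri
[... 178 characters left out ...]
coupling []
{'time': 1.2, 'qpos': array([-1.37303622e+00,  2.86275202e-01,  1.57667628e+00, -2.16106183e-05,
        1.27863207e+00, -1.50008782e-01]), 'dq': array([-0.00066802, -0.00033984, -0.00147746, -0.00062563,  0.00262433,
        0.00061194]), 'joint_efforts': array([-2.08260799e-04, -4.05969143e+01, -2.92934632e+01, -2.07380181e-04,
        5.94482717e-04,  1.57574527e-05]), 'eef_pos': array([ 0.23005565, -0.63457296,  0.23135428]), 'tcp_rot': array([ 9.84919615e-01,  1.73012576e-01, -1.02358187e-05,  4.79708925e-06]), 'contact_force': array([ 0.1351631 ,  0.24690411, -0.65867179]), 'wrist_torque': array([ 0.02612504,  0.00670988, -0.02904075]), 'opening': 0.9984862337483431} 0.0187
```

View pics/scene0.png

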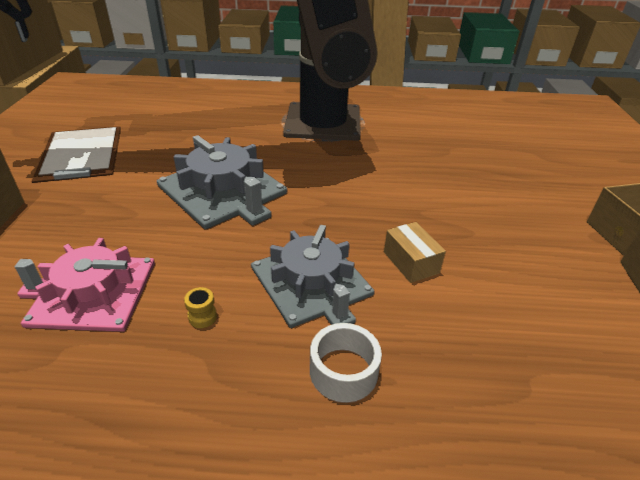

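View pics/top0.png

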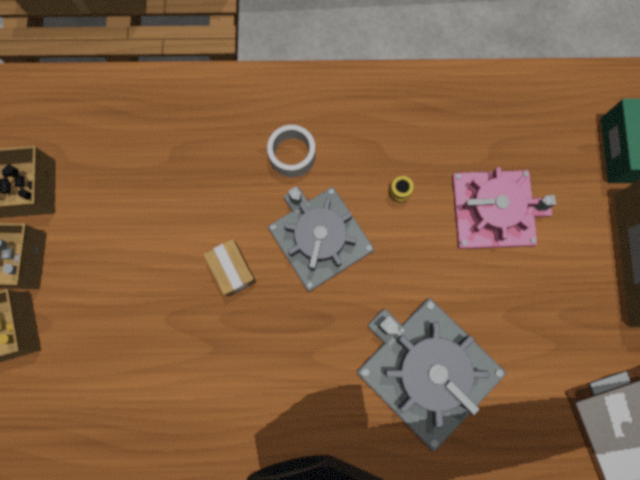

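Candidates for the dial: the small grey one at top (320,233) / scene (312,255), the large grey one at top (438,373) / scene (218,160), and the pink one at top (502,202) / scene (83,268). "Not pink, smaller in its own colour" points to the small grey one at top (320,233). I'll check it in a close crop and measure it.

```bash
python3 - <<'E'
from h import *
t=cam('top'); s=cam('scene')
save(t,'top1',(200,120,440,300),3); save(s,'scene1',(230,190,470,410),3)
def near(l,p,c):
    L=finder.pinpoint(l,p); L=[d for d in L if np.hypot(d['location'][1]-c[0],d['location'][0]-c[1])<75]
    return L[0]['location'] if L else None
for l,z in [('dial',0),('wheel_top',.058),('index_tip',.068),('pointer_tip',.060),('carton',0),('tape',0),('coupling',0)]:
    a=near(l,t,(320,233)) if l not in('coupling','carton','tape') else (finder.pinpoint(l,t) or [{'location':None}])[0]['location']
    b=near(l,s,(312,262)) if l not in('coupling','carton','tape') else (finder.pinpoint(l,s) or [{'location':None}])[0]['location']
    o=[]
    for p,v in((t,a),(s,b)):
        if v is not None:o.append(np.round(onplane(p,v[0],v[1],z),4))
    X=None
    if a is not None and b is not None:
        P=[p['K']@np.c_[p['R'],p['t']] for p in(t,s)]
        X=cv2.triangulatePoints(P[0],P[1],np.array([a[1],a[0]],float),np.array([b[1],b[0]],float))[:,0];X=np.round(X[:3]/X[3],4)
    print(l,a,b,*o,'tri',X)
E
```

```text
dial [238.4, 319.8] [281.6, 310.3] [0.5951 0.0073 0.    ] [0.5952 0.0063 0.    ] tri [ 0.5951  0.0069 -0.    ]
wheel_top [233.5, 318.3] [251.0, 311.2] [0.5928 0.0088 0.058 ] [0.5857 0.006  0.058 ] tri [0.5918 0.0077 0.0633]
index_tip [268.6, 309.5] [223.7, 322.8] [0.5266 0.0247 0.068 ] [0.5265 0.0213 0.068 ] tri [0.5266 0.0234 0.0682]
pointer_tip [197.9, 301.7] [284.3, 336.8] [0.6602 0.0392 0.06  ] [0.6584 0.0477 0.06  ] tri [0.6599 0.0426 0.0611]
carton [266.3, 230.8] [260.0, 414.2] [0.5423 0.1783 0.    ] [0.527  0.1827 0.    ] tri [0.5407 0.1775 0.0117]
tape [156.1, 291.9] [369.5, 344.5] [0.7632 0.062  0.    ] [0.7603 0.0636 0.    ] tri [0.7622 0.0625 0.0026]
coupling [232.1, 320.9] [320.5, 203.4] [0.6076 0.0051 0.    ] [ 0.6906 -0.1472  0.    ] tri [ 0.6425 -0.0618 -0.0341]
```

View pics/top1.png

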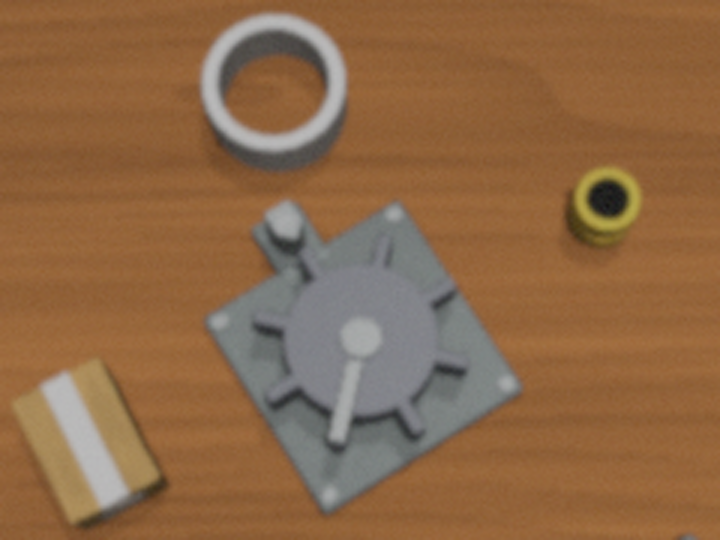

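View pics/scene1.png

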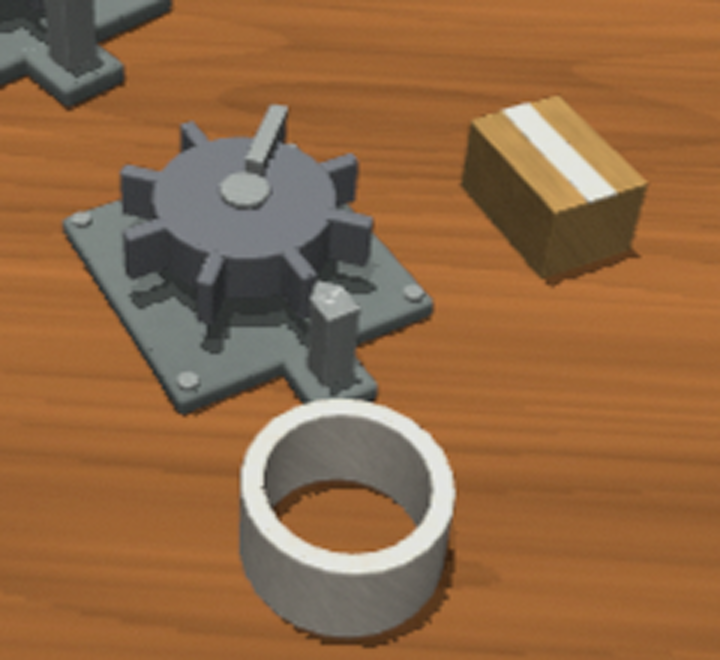

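Crop confirms the choice: the small grey dial, pointer at top (296,195), bar end at (313,267). The bar is about 135° short, so three clockwise clicks are needed. Next I fit its pose from the plate corners in both views and work out the flick in tool axes.

```bash
cat >> h.py <<'E'
def dialpose(p,C,z=.012):
    W=np.array([onplane(p,r,c,z) for c,r in C])[:,:2]; return W
E
python3 - <<'E'
from h import *
t=cam('top'); s=cam('scene')
T=np.array([(205,320),(397,203),(521,390),(328,513)])/3+np.array([200,120])
S=np.array([(65,224),(434,308),(184,412)])/3+np.array([230,190])
W=dialpose(t,T); print(W,W.mean(0),[np.linalg.norm(W[i]-W[i-1]) for i in range(4)])
ang=lambda v:np.degrees(np.arctan2(v[1],v[0]))
print('edges',[ang(W[i]-W[i-1]) for i in range(4)])
V=dialpose(s,S);print('scene',V,(V[1]-V[2]),(V[0]-V[2]),'centre',(V[0]+V[1])/2)
print('bar tip ang',ang(np.array([.5266,.0234])-W.mean(0)),'pointer',ang(np.array([.6599,.0426])-W.mean(0)))
st=telemetry.get_state(); print(st['eef_pos'],st['time'])
E
```

```text
[[ 0.61675165  0.10591844]
 [ 0.69339946 -0.01800143]
 [ 0.56915568 -0.09557346]
 [ 0.49214111  0.02730506]] [0.59286197 0.00491215] [np.float64(0.1473358445362492), np.float64(0.14570869205576037), np.float64(0.146471618750962), np.float64(0.1450185268995096)]
edges [np.float64(32.24670850630963), np.float64(-58.26208321014963), np.float64(-148.02126647496485), np.float64(122.07758419690197)]
scene [[ 0.57565957 -0.09285734]
 [ 0.62349792  0.10893034]
 [ 0.70308484 -0.01432268]] [-0.07958692  0.12325302] [-0.12742526 -0.07853466] centre [0.59957874 0.0080365 ]
bar tip ang 164.4102913102662 pointer 29.344088972281998
[ 0.23009298 -0.63455137  0.23132209] 2.1
```

```bash
for i in 1; do python3 -m crank '[[1,-0.68,0,0,0,0,0],[1,-0.68,0,0,0,0,0],[1,-0.68,0,0,0,0,0],[1,-0.68,0,0,0,0,0],[1,-0.68,0,0,0,0,0]]' 20; done
```

```text
time: 2.6
eef_pos: [0.3386, -0.4844, 0.2315]
tcp_rot: [0.985, 0.175, 0.0, -0.0]
contact_force: [-0.1, -1.0, -0.4]
opening: 0.144
```

```bash
python3 -m crank '[[1,-0.68,0,0,0,0,0],[1,-0.68,0,0,0,0,0],[1,-0.68,0,0,0,0,0],[1,-0.68,0,0,0,0,0]]'
```

```text
time: 3.0
eef_pos: [0.4437, -0.3389, 0.2316]
tcp_rot: [0.985, 0.173, 0.0, 0.0]
contact_force: [0.4, -0.2, -0.2]
opening: -0.002
```

```bash
python3 -m crank '[[1,-0.68,0,0,0,0,0],[1,-0.68,0,0,0,0,0],[1,-0.68,0,0,0,0,0],[1,-0.68,0,0,0,0,0]]'
```

```text
time: 3.4
eef_pos: [0.5503, -0.1918, 0.2316]
tcp_rot: [0.985, 0.174, 0.0, 0.0]
contact_force: [0.1, -0.0, -0.4]
opening: -0.004
```

```bash
python3 -m crank '[[1,-0.68,0,0,0,0,0],[1,-0.68,0,0,0,0,0],[1,-0.68,0,0,0,0,0],[1,-0.68,0,0,0,0,0],[1,-0.68,0,0,0,0,0],[1,-0.68,0,0,0,0,0]]'
python3 - <<'E'
from h import *
s=telemetry.get_state(); print(s['eef_pos'],s['tcp_rot'],s['time'],s['contact_force'],s['opening'],s['qpos'])
for n in ('wrist','top','scene'):
    save(cam(n),n+'2')
E
```

```text
time: 4.0
eef_pos: [0.6553, -0.0469, 0.231]
tcp_rot: [0.985, 0.173, -0.0, 0.0]
contact_force: [-0.7, -0.8, -0.9]
opening: 0.001
[ 0.65533669 -0.04686332  0.23097222] [ 9.84847148e-01  1.73424027e-01 -3.50424108e-04  2.80848658e-04] 4.0 [-0.68177213 -0.77339445 -0.93478781] 0.001065453963646344 [-2.25270043e-01  2.47962723e-01  1.62396767e+00 -8.27218847e-04
  1.27008948e+00  9.97160793e-01]
```

View pics/wrist2.png

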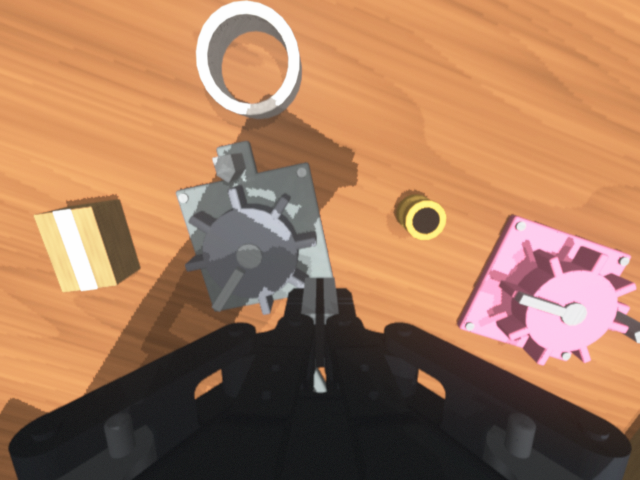

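View pics/scene2.png

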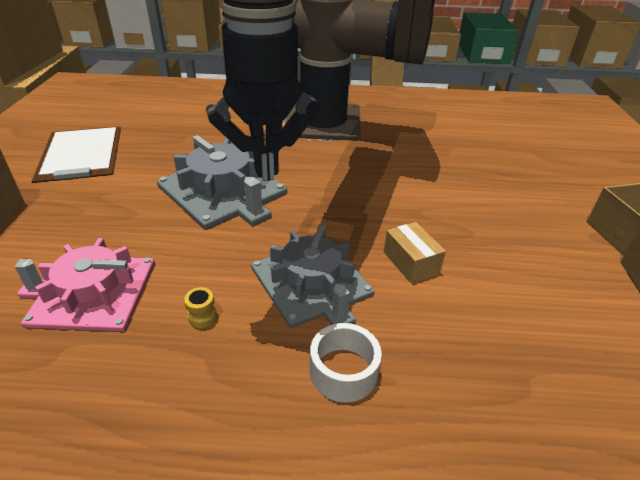

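```bash
python3 - <<'E'
from h import *
p=cam('wrist')
print('hub cap',onplane(p,257,249,.06)); L=finder.pinpoint('wheel_top',p); print([(d['location'],d['confidence'],onplane(p,*d['location'],.058)) for d in L])
print([(d['location'],d['confidence'],onplane(p,*d['location'],.060)) for d in finder.pinpoint('pointer_tip',p)])
print('fingertip TCP px',proj(p,telemetry.get_state()['eef_pos']))
save(p,'wrist3',(160,120,360,330),3)
E
```

```text
hub cap [0.59242875 0.00599666 0.06      ]
[([308.6, 572.7], 0.85, array([ 0.65181971, -0.33094362,  0.058     ])), ([254.2, 247.0], 0.82, array([0.5937973 , 0.00891384, 0.058     ]))]
[([328.0, 632.2], 0.73, array([ 0.65379341, -0.40088835,  0.06      ])), ([182.6, 226.5], 0.55, array([0.65614092, 0.04688517, 0.06      ]))]
fingertip TCP px [322.66638428 295.08466172]
```

View pics/wrist3.png

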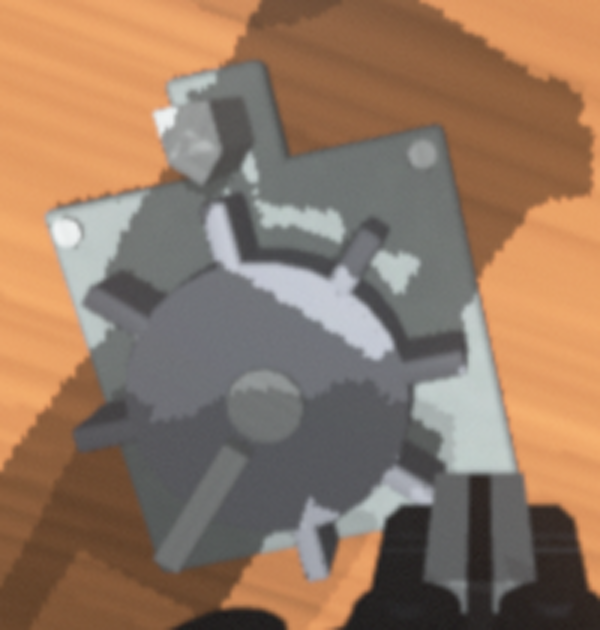

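```bash
python3 -m crank '[[0,0,0.3,0,0,0,0],[0,0,0.6,0,0,0,0],[0,0,0.8,0,0,0,0],[0,0,1,0,0,0,0],[0,0,1,0,0,0,0]]'; python3 -m crank '[[0,0,0.1,0,0,0,0],[0,0,0.2,0,0,0,0],[0,0,0.3,0,0,0,0],[0,0,0.3,0,0,0,0],[0,0,0.3,0,0,0,0]]'
python3 - <<'E'
from h import *
s=cam('scene');save(s,'scene4',(230,150,430,330),3);p=cam('wrist');save(p,'wrist4',(160,120,460,345),2.6)
E
```

```text
time: 4.8
eef_pos: [0.651, -0.0464, 0.0757]
tcp_rot: [0.985, 0.173, -0.005, -0.002]
contact_force: [-0.3, 1.1, -1.2]
opening: 0.002
time: 5.3
eef_pos: [0.655, -0.0464, 0.036]
tcp_rot: [0.985, 0.173, -0.0, -0.0]
contact_force: [0.1, 0.5, -0.7]
opening: 0.002
```

View pics/scene4.png

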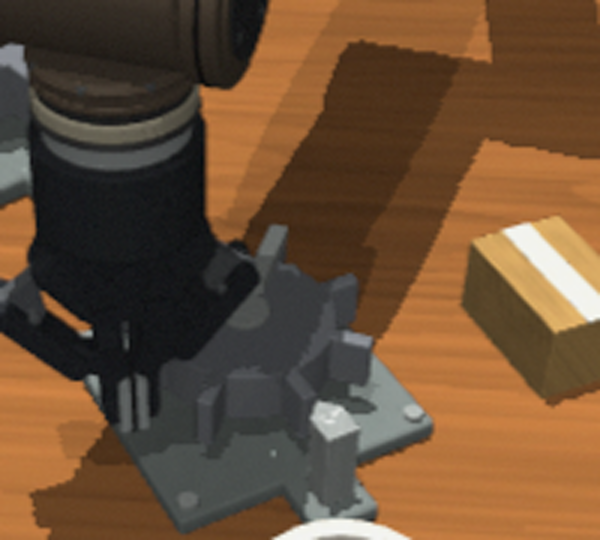

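View pics/wrist4.png

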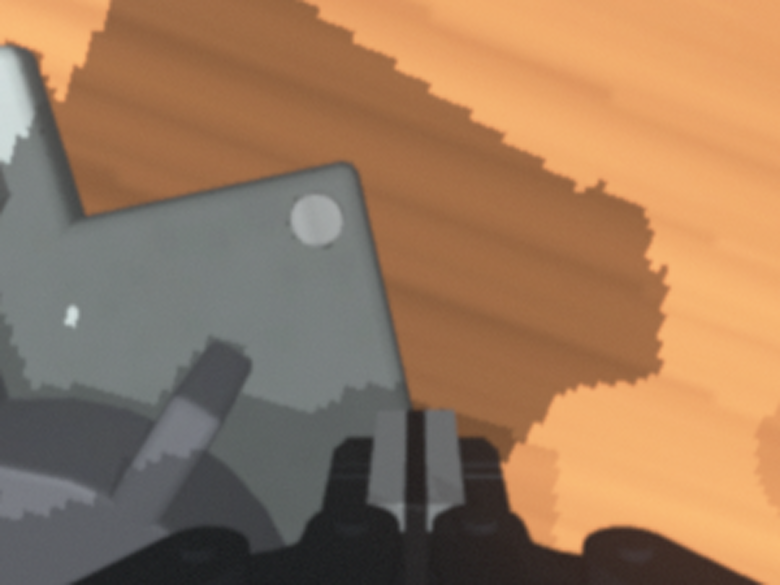

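```bash
python3 -m crank '[[0,-0.04,0,0,0,0,0],[-0.04,-0.04,0,0,0,0,0],[-0.07,-0.04,0,0,0,0,0],[-0.1,-0.04,0,0,0,0,0],[-0.13,-0.04,0,0,0,0,0],[-0.16,-0.04,0,0,0,0,0],[-0.18,-0.04,0,0,0,0,0],[-0.2,-0.04,0,0,0,0,0]]'
python3 - <<'E'
from h import *
s=cam('scene');save(s,'scene5',(230,150,430,330),3);p=cam('top');save(p,'top5',(200,120,440,300),3)
E
```

```text
time: 6.2
eef_pos: [0.6243, -0.0512, 0.0364]
tcp_rot: [0.985, 0.173, -0.0, -0.0]
contact_force: [1.3, 0.3, 1.2]
opening: 0.001
```

View pics/scene5.png

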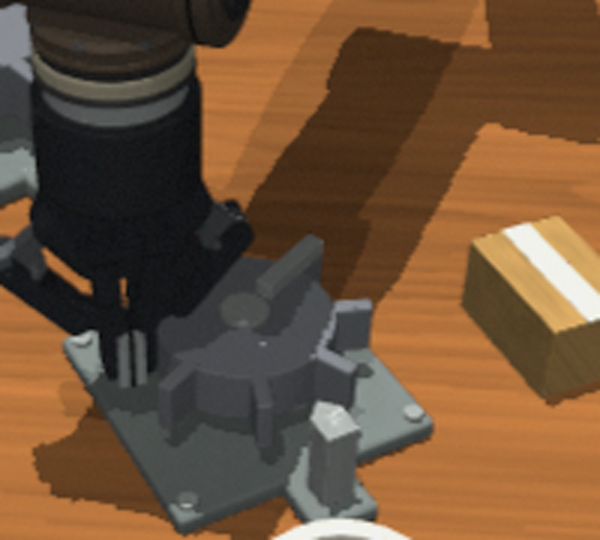

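View pics/top5.png

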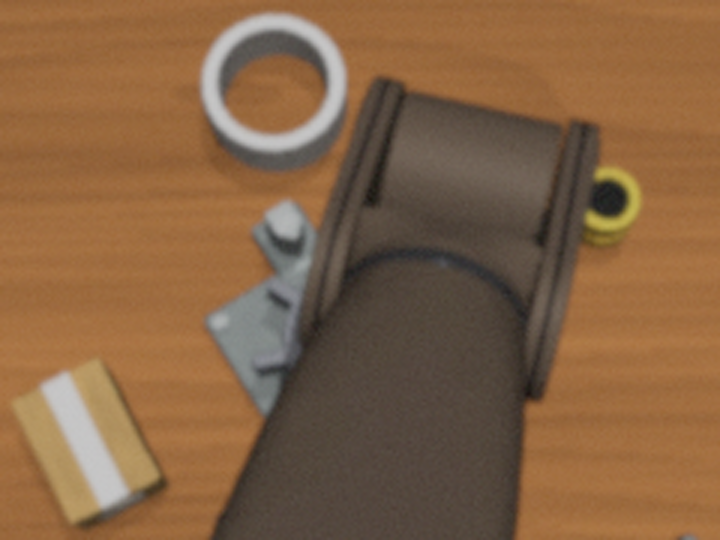

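The finger has turned the wheel about 20° (bar tip in the scene crop went from (275,235) to (313,245)); the dial has not shifted. Pushing on in small steps.

```bash
python3 -m crank '[[-0.02,0,0,0,0,0,0],[-0.04,0,0,0,0,0,0],[-0.04,0,0,0,0,0,0]]'; python3 - <<'E'
from h import *
s=cam('scene');save(s,'scene6',(230,150,430,330),3)
E
```

```text
time: 6.6
eef_pos: [0.6183, -0.0531, 0.0358]
tcp_rot: [0.985, 0.173, -0.001, -0.0]
contact_force: [0.5, -0.3, 0.6]
opening: -0.002
```

View pics/scene6.png

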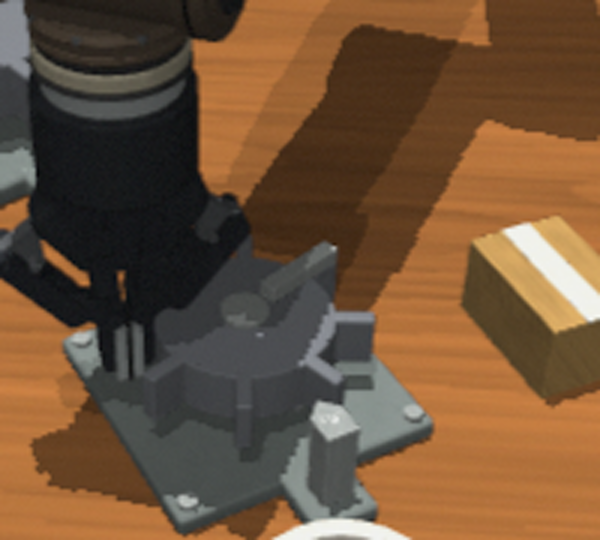

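```bash
python3 -m crank '[[-0.015,0,0,0,0,0,0],[-0.03,0,0,0,0,0,0],[-0.03,0,0,0,0,0,0]]'; python3 - <<'E'
from h import *
s=cam('scene');save(s,'scene7',(230,150,430,330),3)
E
```

```text
time: 6.95
eef_pos: [0.6145, -0.055, 0.0362]
tcp_rot: [0.985, 0.173, -0.0, 0.0]
contact_force: [-0.1, -1.7, 0.1]
opening: 0.005
```

View pics/scene7.png

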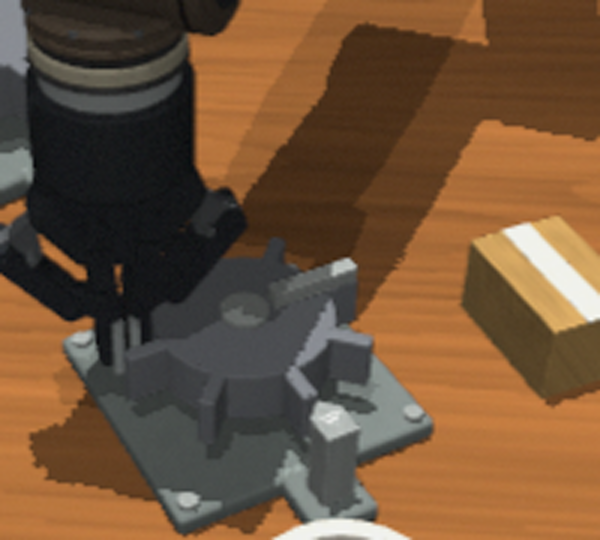

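First click made: the bar tip is now at scene crop (343,265) and the teeth are back on the grid. Retreat outwards, go back, come in and repeat the same stroke.

```bash
python3 -m crank '[[0,0.1,0,0,0,0,0],[0,0.2,0,0,0,0,0],[0,0.2,0,0,0,0,0],[0.14,0.2,0,0,0,0,0],[0.28,0.2,0,0,0,0,0],[0.28,0.2,0,0,0,0,0],[0.28,0.1,0,0,0,0,0],[0.28,0,0,0,0,0,0],[0.28,0,0,0,0,0,0]]'; python3 -m crank '[[-0.04,0,0,0,0,0,0],[-0.07,0,0,0,0,0,0],[-0.1,0,0,0,0,0,0],[-0.13,0,0,0,0,0,0],[-0.16,0,0,0,0,0,0],[-0.18,0,0,0,0,0,0],[-0.2,0,0,0,0,0,0],[-0.22,0,0,0,0,0,0],[-0.24,0,0,0,0,0,0],[-0.26,0,0,0,0,0,0],[-0.28,0,0,0,0,0,0],[-0.28,0,0,0,0,0,0]]'; python3 - <<'E'
from h import *
s=cam('scene');save(s,'scene8',(230,150,430,330),3)
E
```

```text
time: 7.9
eef_pos: [0.6523, -0.0379, 0.0356]
tcp_rot: [0.985, 0.174, -0.001, -0.001]
contact_force: [0.5, -0.4, 0.5]
opening: -0.001
time: 9.1
eef_pos: [0.6139, -0.0546, 0.0358]
tcp_rot: [0.985, 0.173, -0.001, -0.0]
contact_force: [-1.1, 0.5, 0.8]
opening: 0.002
```

View pics/scene8.png

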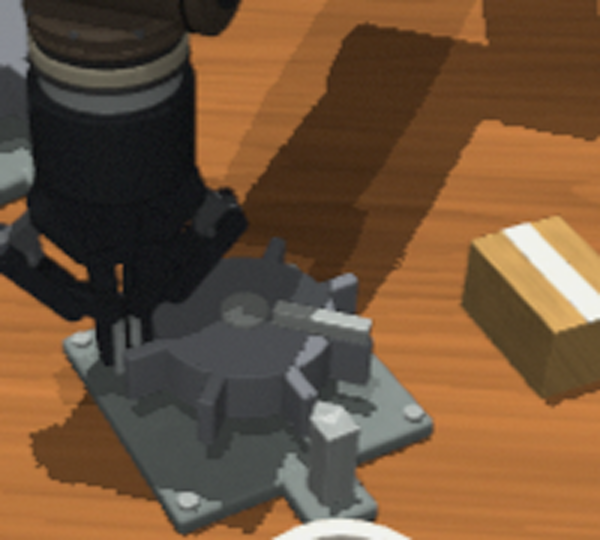

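The second click is in (bar tip (370,328)), with one tooth left to the pointer tooth and the plate unmoved. Same stroke once more, then retreat.

```bash
python3 -m crank '[[0,0.1,0,0,0,0,0],[0,0.2,0,0,0,0,0],[0,0.2,0,0,0,0,0],[0.14,0.2,0,0,0,0,0],[0.28,0.2,0,0,0,0,0],[0.28,0.2,0,0,0,0,0],[0.28,0.1,0,0,0,0,0],[0.28,0,0,0,0,0,0],[0.28,0,0,0,0,0,0]]'; python3 -m crank '[[-0.04,0,0,0,0,0,0],[-0.07,0,0,0,0,0,0],[-0.1,0,0,0,0,0,0],[-0.13,0,0,0,0,0,0],[-0.16,0,0,0,0,0,0],[-0.18,0,0,0,0,0,0],[-0.2,0,0,0,0,0,0],[-0.22,0,0,0,0,0,0],[-0.24,0,0,0,0,0,0],[-0.26,0,0,0,0,0,0],[-0.28,0,0,0,0,0,0],[-0.28,0,0,0,0,0,0]]'; python3 - <<'E'
from h import *
s=cam('scene');save(s,'scene9',(230,150,430,330),3)
E
```

```text
time: 10.05
eef_pos: [0.6523, -0.0379, 0.0356]
tcp_rot: [0.985, 0.174, -0.001, -0.001]
contact_force: [-0.7, -0.2, 0.2]
opening: 0.001
time: 11.25
eef_pos: [0.6139, -0.0546, 0.0358]
tcp_rot: [0.985, 0.173, -0.001, -0.0]
contact_force: [-0.6, 0.1, -0.2]
opening: -0.003
```

View pics/scene9.png

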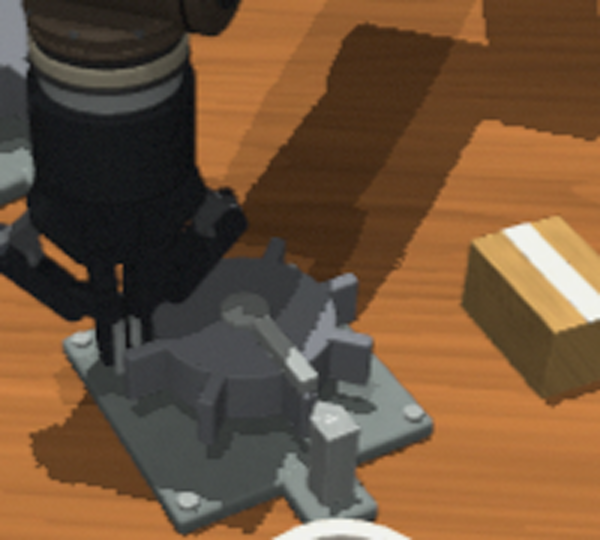

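The bar now points at the pointer (bar tip (303,378), pointer top (333,415)). I'll retreat outwards, then up, and move away so the top camera can see.

```bash
python3 -m crank '[[0,0.1,0,0,0,0,0],[0,0.2,0,0,0,0,0],[0,0.3,0,0,0,0,0],[0,0.3,0,0,0,0,0],[0,0.3,-0.3,0,0,0,0],[0,0.3,-0.6,0,0,0,0],[0,0.3,-0.9,0,0,0,0],[0,0.3,-0.9,0,0,0,0]]'; python3 -m crank '[[-0.3,0.3,0,0,0,0,0],[-0.6,0.6,0,0,0,0,0],[-0.9,0.9,0,0,0,0,0],[-1,1,0,0,0,0,0],[-1,1,0,0,0,0,0],[-1,1,0,0,0,0,0]]'; python3 -m crank '[[0,0.3,0,0,0,0,0],[0,0.6,0,0,0,0,0],[0,0.9,0,0,0,0,0],[0,0.9,0,0,0,0,0]]';python3 - <<'E'
from h import *
t=cam('top');save(t,'top10',(200,120,440,300),3);s=cam('scene');save(s,'scene10')
for l,z in [('wheel_top',.058),('index_tip',.068),('pointer_tip',.060)]:
    for p in(t,s): print(l,[(np.round(d['location'],1).tolist(),np.round(onplane(p,*d['location'],z)[:2],4)) for d in finder.pinpoint(l,p)])
E
```

```text
time: 12.1
eef_pos: [0.635, -0.0985, 0.1808]
tcp_rot: [0.985, 0.173, 0.007, 0.004]
contact_force: [0.9, -0.0, 1.5]
opening: -0.001
time: 12.7
eef_pos: [0.5395, -0.2909, 0.1709]
tcp_rot: [0.985, 0.171, -0.0, -0.0]
contact_force: [1.1, 0.9, 0.1]
opening: 0.007
time: 13.1
eef_pos: [0.588, -0.4188, 0.1696]
tcp_rot: [0.985, 0.172, 0.0, 0.0]
contact_force: [-0.3, -0.0, 0.6]
opening: 0.001
wheel_top [([231.6, 320.5], array([0.5964, 0.0048])), ([203.6, 501.7], array([ 0.646 , -0.3316])), ([374.5, 434.3], array([ 0.3394, -0.1924]))]
wheel_top [([159.4, 221.5], array([ 0.3164, -0.1944])), ([268.2, 82.7], array([ 0.654 , -0.3301])), ([250.8, 309.2], array([0.5855, 0.0029]))]
index_tip [([203.5, 303.7], array([0.6473, 0.0351])), ([202.8, 466.2], array([ 0.6456, -0.2634]))]
index_tip [([135.8, 193.7], array([ 0.2395, -0.2705])), ([277.3, 331.7], array([0.6527, 0.0398])), ([261.6, 124.3], array([ 0.6451, -0.2681]))]
pointer_tip [([199.5, 300.0], array([0.6572, 0.0424])), ([334.8, 396.7], array([ 0.4083, -0.1288])), ([201.8, 539.7], array([ 0.6482, -0.4016])), ([239.9, 321.1], array([0.5804, 0.0037]))]
pointer_tip [([282.3, 335.3], array([0.6544, 0.0455])), ([263.2, 33.5], array([ 0.6516, -0.4056])), ([177.1, 244.4], array([ 0.3824, -0.1356])), ([281.6, 309.3], array([0.6561, 0.0077]))]
```

View pics/top10.png

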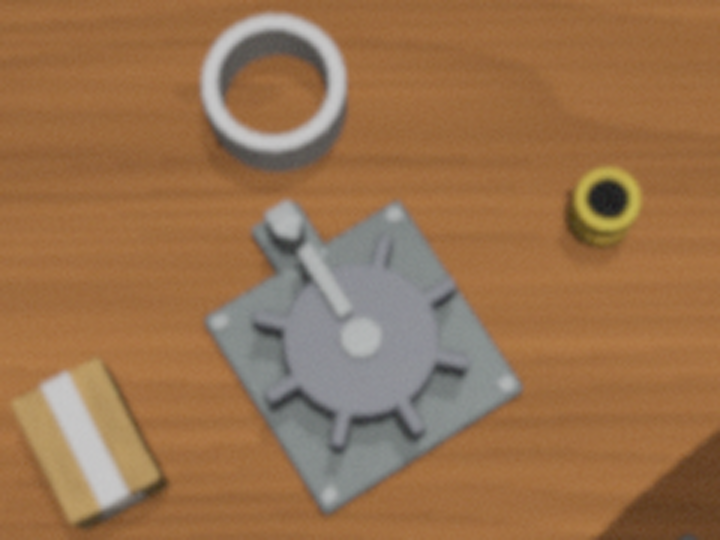

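View pics/scene10.png

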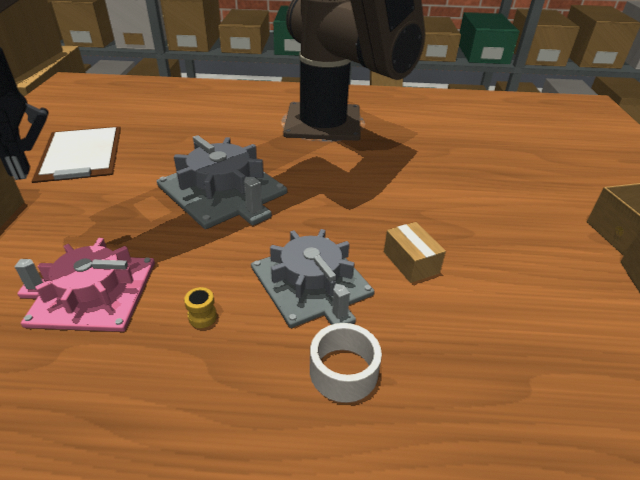

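The top view shows the bar (tip at crop (303,250)) in line with the pointer (285,220). The plate corners are where they were, and the bystanders have not moved. The arm is clear and touching nothing, so I'm handing in.

```bash
python3 -c "
from plant import ticket; print(ticket.sign_off())"
```

```text
the job is handed in; nothing more can be done
None
```

The dial is set: the bar on the small grey dial stands at the pointer, resting in its click, and the job is handed in at about 13.5 s. The wheel started at click 1, so I flicked it three clicks clockwise with the closed fingertip, checking each click in the camera, then drew the arm clear.

- **Bar and pointer:** in the last top and scene pictures the bar lines up with the pointer.
- **Dial and bystanders:** the plate corners are where they were, and the carton, tape and coupling have not moved.
- **Force:** the wrist readings at the end of each move stayed under about 2 N.
- **Disagreements:** the networks put the wheel centre about 1 cm apart between the top and scene views, along the scene camera's viewing direction. One early coupling detection was wrong (it reported the dial). Neither affected the result, because I placed the dial from its plate corners and the wrist camera.

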